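# Slide the battery pack through the sprung flap into its charging dock

## Robot

A 6-joint arm with a two-finger parallel gripper is mounted at the origin on the work surface. World frame = base frame: x ahead of the robot, y to its left, z up, the work surface at z = 0. Lengths are in m, angles in rad, forces in N, time in s.
With the tool pointing down it reaches from about 0.275 to 1 m from the base axis. Payload 8.4 kg.
Tool frame: the origin (TCP) lies at the very end of the fingers, on their centre line; the grasp point (between the pads) lies 19 mm behind it; z points along the fingers, y is the direction in which the jaws open and shut (so a half turn about z gives the same grasp; the last joint's range is limited). The gripper opens to 85 mm and grips with 20 to 120 N. Pads are 22 mm wide; open, the fingers measure 114 mm over their backs; the gripper's body (76 mm by 85 mm) begins 54 mm behind the grasp point. The pads swing forward as they close: fully open they stand 13 mm farther back than shut.
Start: joints at [1.169, 0.353, 1.633, -0, 1.155, -0.002], TCP at [0.243, 0.576, 0.231] pointing down, gripper open.
Joint ranges: [-2.63, 2.63], [-0.92, 2.1], [0.06, 2.66], [-1.3, 4.44], [0, 2.69], [-3.02, 3.02]. Speed limits (rad/s): [2.22, 2.22, 2.79, 3.14, 3.14, 3.14].

## Interface

Orientations are given as a unit quaternion [x, y, z, w].
In Python, from plant import * gives the robot as it stands. The module is installed in compiled form; this text tells all that it offers.
- The arm moves only by the shell command python3 -m inch 'ROWS' [OPENING]. ROWS is JSON, one flat list of numbers, 6 for each row, row after row: the shift along the tool's x, y, z in mm, then the turn, a rotation vector about the tool's x, y, z in units of 5 degrees (1.0 is 5 degrees). A call has 1 to 8 rows; each row shifts and turns the commanded pose from where the row before left it, along the tool's axes as they then stand; what a row does not reach is not made up. A row lasts 1/12 s, in which the tool goes at most 41.7 mm and 7.16 degrees, less where a joint would pass 70% of its speed; a pose out of reach is approached as far as the arm can. A call with a gripper value outside its range is refused whole. OPENING is the gripper command: -1 is fully open, 1 is shut, values between are in proportion, set as the call begins (- or left out, the last holds). The fingers move at their own pace and stop on an object; the grip force is fixed at half the most. Time passes only in rows, so rows that do not move let the fingers close. It gives the time, the measured TCP pose, the force and the opening at its end, in the units of the state.
- sense(): the state, without advancing time (a new reading comes with each control period).
- read_camera(name): name is "side" or "top"; returns the picture (420x560x3 uint8, red, green, blue); there is no depth.
- camera_info(name): a dict with "fovy" (degrees; the focal length in pixels is half the picture's height over the tangent of half this angle, whatever the lens; pixels are square), "cx", "cy" (the principal point, pixels), "eye" and "orientation" of the camera in the world. Camera axes: x right, y up, looking along -z (the intrinsics and any distortion apply to the point x, -y, -z); pixel columns grow to the right and rows downward; lengths in m; the calibration is good to about 2 mm. A picture is of the moment at which its call begins. camera_info takes no time and is no camera call.
- close_job(): hands the job in, once; it reports no verdict.
The state is a dict: "time_s": time; "qpos": joint angles; "qd": joint speeds; "effort": joint torques, N m; "tool_pos": TCP position; "orientation": TCP orientation; "ft_force": force on the tool from outside, world axes, zero at the start; "moment": the same for the moment, N m; "gripper_width": finger opening in m.
Only numpy, scipy, OpenCV 4.12 (cv2) and the standard library are available. Lean on these libraries where they do the work, as an engineer would, in place of code of your own. Each camera call takes 0.05 s, during which the arm holds its last target.

## Task

Put the green battery pack into the charging dock: lift it onto the dock's apron, slide it copper end first through the orange sprung flap, and feel your way gently until it is fully home and the copper contact is pushed right in, without forcing anything. Let the flap swing shut behind it, let go, and leave the red pack, the jar and the wooden block where they are.

Things in the scene. Friction and masses are not known exactly. Their poses are not given: they have to be found in the camera images.
- dock: Charging dock fixed to the bench. Origin: bench top, lane's centre line, at the shut flap. x points along the lane, inwards (the way the pack travels), y left, z up. Black floor plate, top at z 8 mm, x -110 to 246 mm, y -55 to 55: the pack slides easily on it. The right wall (inner face y -29.5, top z 47) runs straight from x -4 to 234. The pack has to enter from the apron.
- dock_apron (a point): Point on the floor plate, dock x -62, y 0, z 8 mm: middle of the open apron (x -110 to 0) before the flap, where the pack can be set down with its nose just short of the flap. Two yellow wings, 18 mm high, dock x -70 to -10, flare outwards: inner faces about 88 mm apart at the outer end, 62 mm at the inner.
- dock_nest (a point): Point on the floor plate, dock x 112, y 0, z 8 mm, in the nest (x 72 to 234, 59 mm wide: 1.5 mm play beside the pack). On the left, x 0 to 60 is a recess for the open flap (face y 38), then a slanted lead-in. Over x 76 to 160 two blue lips (z 47 to 51, slot 34 mm wide) hold the pack body down with 3 mm play; the handle stands up through the slot, gripped above the lips.
- flap (a joint): Orange upright flap across the lane, 60 mm wide, 33 high (z 11 to 44), 4 thick, on a vertical pin at dock x 0, y 34 mm. Radians: 0 shut, up to 1.5 swung inwards to the left; never outwards. A spring shuts it (0.02 N m shut, 0.07 open); a pack pushed against it opens it with 3 to 8 N and is pressed to the right. It shuts once the pack's rear end is past dock x 62.
- plunger (a joint): Copper contact plate at the lane's end (40 mm wide, z 18 to 38), pushed to dock +x by the pack's nose. Metres: 0 out, 0.006 fully in; about 0.4 N. Its place is not measured: set differently each time, the pack's nose meets it at dock x 142 to 172 mm and is home 6 mm further. Past that a rubber cushion resists with 6 N per mm for 5 mm, then it is rigid.
- pack_grip (a point): Centre of the green pack's handle bar: 70 mm long along x, 18 wide, 18 high, 73 mm above the pack's underside and over its middle, on posts at x +-29 mm; 28 mm free under the bar. Pack body 80 x 56 x 36 mm (x, y, z), 0.5 to 0.8 kg. x axis points to the nose (copper plate).
- pack_nose (a point): Centre of the green pack's nose face (copper plate), 40 mm along pack x from its middle and 18 mm above its underside.
- spare_grip (a point): Handle centre of the red pack, same shape; leave alone.
- jar_mid (a point): Middle of an amber jar, diameter 64 mm, 85 mm high; leave alone.
- wood_mid (a point): Middle of a wooden block 110 x 50 x 40 mm; leave alone.
There are look-alikes about, which are no part of the job. Of the things like the part that bears pack_grip, leave any that is purple; of the rest the larger one is meant.

How it is judged:
On the way, in this order (a step that is already met when the one before it is completed fails the run):
1. the pack's nose is in the mouth and holds the flap open (value of joint flap above 0.7 rad and x of pack_nose in the frame of dock between 0.01 and 0.13 m and z of pack_nose in the frame of dock below 0.04 m), for 0.1 s.
2. the pack is pressed home: contact pushed in at least 5 of its 6 mm (value of joint plunger above 0.005 m), for 0.2 s.
At the end, for the whole second after the job is handed in: The green pack rests upright in the nest, nose in, centred within 5 mm, with the copper contact still pushed in at least 3 of its 6 mm, the flap shut behind it (under 0.1 rad), everything at rest and released (value of joint plunger above 0.003 m and value of joint flap below 0.1 rad and x of pack_nose in the frame of dock above 0.14 m and y of pack_nose in the frame of dock between -0.005 and 0.005 m and angle between pack_grip's own z axis and vertical below 0.1 rad and linear speed of pack below 0.02 m/s); the robot touches nothing.
It fails at once if the pack is forced: more than 15 N on the copper contact, 25 N on the flap, or 60 N on the dock as a whole (contact force between pack and plunger above 15 N or contact force between pack and flap above 25 N or contact force between pack and dock above 60 N).
It fails at once if red pack, jar or wooden block moved by more than 15 mm (distance of any of spare_grip, jar_mid, wood_mid from where it was at the start of the episode above 0.015 m).
It also fails if it takes over 67 s, if anything falls off the work surface, if the arm or the gripper's body presses on something with over 40 N, if the wrist force passes 120 N, or if a joint passes its speed limit or range.

## Working session

There is one attempt and no reset: what is moved stays moved. The work goes in short steps, Python scripts to look and compute and a shell command to move; the robot and the scene stay as the last step left them, time stands still between calls to the robot, and variables do not carry over. Pictures are saved under pics/ and viewed, and the job is handed in when it is done.

```bash
mkdir -p pics; python3 - <<'E'
from plant import *
import cv2
for n in("side","top"):
    im=read_camera(n); cv2.imwrite(f"pics/{n}0.png",im[:,:,::-1]); print(n,camera_info(n))
print(sense())
E
```

```text
side {'fovy': 47.53902379834508, 'cx': 280.81169494005167, 'cy': 198.26550925594313, 'eye': array([ 0.17189054, -0.53670788,  0.81794101]), 'orientation': array([ 0.33068952, -0.10706797, -0.30047063,  0.88819947])}
top {'fovy': 51.073284530330504, 'cx': 277.5531754972679, 'cy': 211.52314441221256, 'eye': array([ 0.4265609 , -0.01515979,  0.982706  ]), 'orientation': array([-0.05714798,  0.04788515,  0.71010759, -0.70013451])}
{'time_s': 0.1, 'qpos': array([ 1.16855189e+00,  3.53617216e-01,  1.63405024e+00,  3.33886464e-05,
        1.15520254e+00, -2.37555711e-03]), 'qd': array([-0.00097724, -0.00220675, -0.00213346,  0.00089944,  0.00061731,
        0.00043788]), 'effort': array([-2.30955746e-03, -6.06364989e+01, -3.42817247e+01, -1.88269837e-04,
        4.02306381e-03,  1.65699134e-05]), 'tool_pos': array([0.24312087, 0.57531393, 0.23061689]), 'orientation': array([ 1.98611653e-01,  9.80078060e-01, -6.22579523e-04, -1.43287908e-04]), 'ft_force': array([-0.63692176, -0.05060236,  0.54601643]), 'moment': array([-0.0367501 , -0.02211868, -0.02327309]), 'gripper_width': 0.085476029677542}
```

View pics/side0.png

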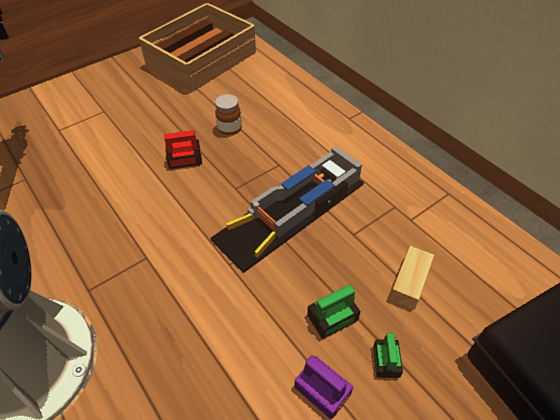

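View pics/top0.png

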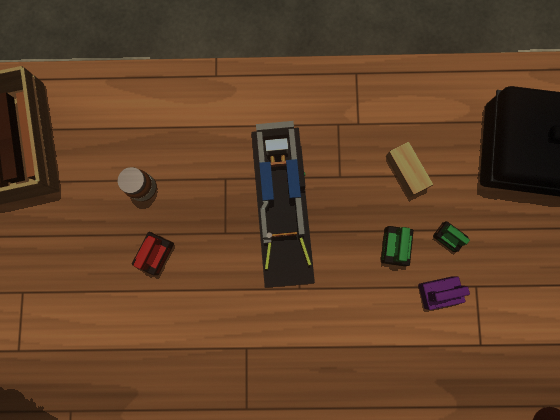

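Candidates for the green pack: large green top (397,246) / side (334,310), small green top (452,237) / side (388,356), and purple top (444,293). The large green one fits, being not purple and the larger of the rest. I'll confirm it in enlarged crops.

```bash
python3 - <<'E'
import cv2
s=cv2.imread("pics/side0.png");t=cv2.imread("pics/top0.png")
def crop(im,x0,y0,x1,y1,k,n):
    cv2.imwrite(f"pics/{n}.png",cv2.resize(im[y0:y1,x0:x1],None,fx=k,fy=k,interpolation=cv2.INTER_CUBIC))
crop(t,370,210,470,270,8,"t_pack")
crop(s,290,270,420,367,6,"s_pack")
crop(t,235,110,335,295,3.2,"t_dock")
crop(s,200,140,370,275,4.5,"s_dock")
E
```

```text
(no output)
```

View pics/t_pack.png

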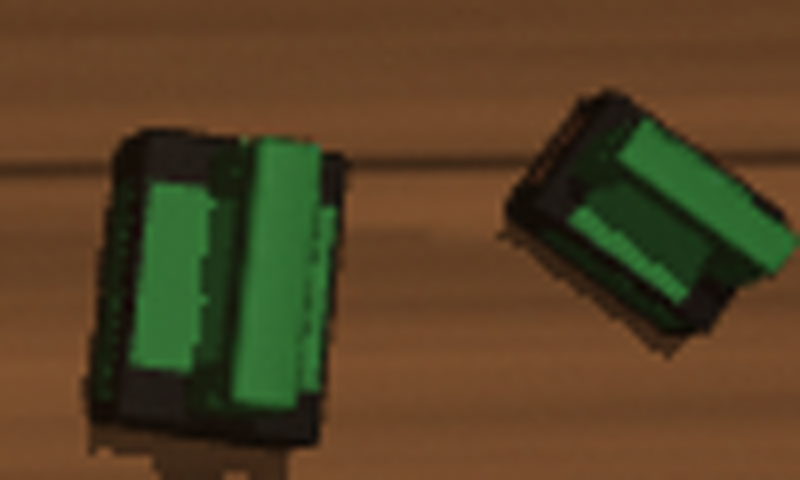

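View pics/s_pack.png

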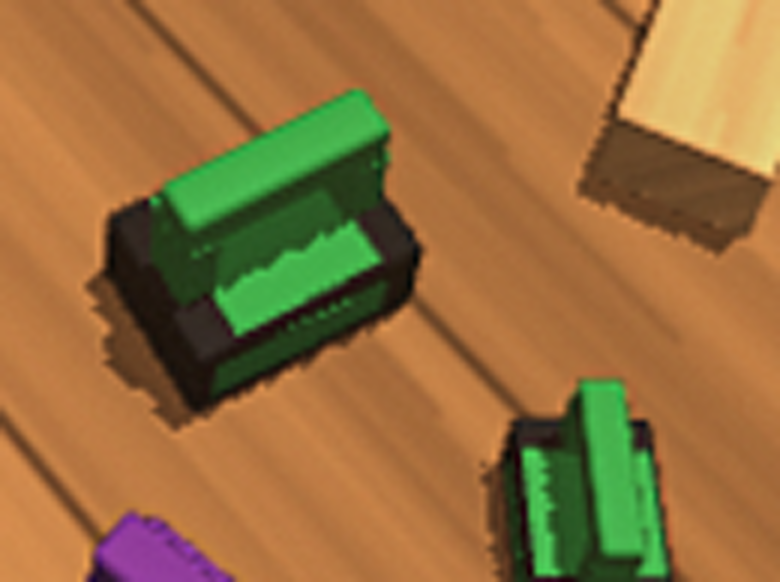

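View pics/t_dock.png

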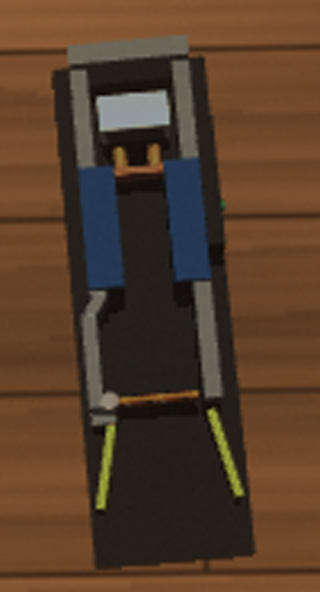

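View pics/s_dock.png

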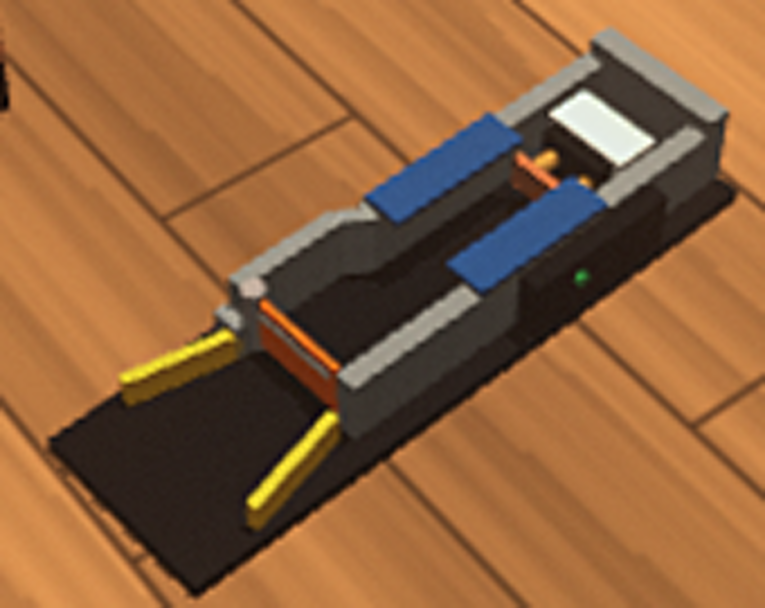

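The enlarged crops confirm the big green pack. Its visible near end shows no copper, so the nose points away from the robot (+x). Next I'll fit the poses.

```bash
cat > h.py <<'E'
import numpy as np
from plant import *
from scipy.spatial.transform import Rotation as R
from scipy.optimize import least_squares
CI={n:camera_info(n) for n in("side","top")}
def proj(n,P):
    c=CI[n]; f=210/np.tan(np.radians(c["fovy"])/2)
    p=R.from_quat(c["orientation"]).inv().apply(np.atleast_2d(P)-c["eye"])
    return np.c_[c["cx"]+f*p[:,0]/-p[:,2], c["cy"]-f*p[:,1]/-p[:,2]]
def w(pose,L):
    x,y,a=pose; L=np.atleast_2d(L)*1e-3
    return np.c_[x+np.cos(a)*L[:,0]-np.sin(a)*L[:,1], y+np.sin(a)*L[:,0]+np.cos(a)*L[:,1], L[:,2]]
def fit(obs,p0):
    # obs: (cam,(u,v),(lx,ly,lz))
    def r(p): return np.concatenate([(proj(n,w(p,l))-np.array(u)).ravel() for n,u,l in obs])
    s=least_squares(r,p0,loss="soft_l1"); return s.x,r(s.x).reshape(-1,2)
def uc(c,off,k): return ((c[0]+.5)/k-.5+off[0],(c[1]+.5)/k-.5+off[1])
E
python3 - <<'E'
from h import *
T=lambda c,l:("top",uc(c,(235,110),3.2),l)
S=lambda c,l:("side",uc(c,(200,140),4.5),l)
obs=[T((97,568),(-110,55,8)),T((254,553),(-110,-55,8)),T((53,72),(246,55,8)),T((205,57),(246,-55,8)),
S((50,440),(-110,55,8)),S((195,595),(-110,-55,8)),S((733,190),(246,-55,8)),
T((200,394),(0,-26,44)),S((262,300),(0,34,44))]
d,r=fit(obs,[.4,0,0]);print("dock",d,r.round(1).tolist())
T=lambda c,l:("top",uc(c,(370,210),8),l)
S=lambda c,l:("side",uc(c,(290,270),6),l)
obs=[T((257,140),(35,9,82)),T((322,142),(35,-9,82)),T((298,408),(-35,-9,82)),T((232,404),(-35,9,82)),
S((357,90),(35,9,82)),S((388,130),(35,-9,82)),S((190,230),(-35,-9,82)),S((165,188),(-35,9,82))]
p,r=fit(obs,[.4,-.2,0]);print("pack",p,r.round(1).tolist())
E
```

```text
dock [ 0.51873196 -0.01981376  0.08150821] [[0.2, 0.6], [1.2, 0.4], [-0.0, -0.3], [-0.1, -0.2], [-0.5, 0.1], [0.3, -1.0], [1.0, -0.0], [0.3, -0.1], [-1.8, -1.3]]
pack [ 0.49061666 -0.26292368 -0.14226568] [[0.1, -0.5], [0.8, 0.3], [0.9, 1.1], [0.2, 0.5], [0.2, -2.1], [0.9, -0.9], [-0.1, 0.3], [-1.6, -1.0]]
```

```bash
cat >> h.py <<'E'
DOCK=(.5187,-.0198,.0815)
def togo(pos,yawy=None):
    """shift in tool axes mm, and yaw (units) to bring tool y to world angle yawy(rad)"""
    s=sense(); r=R.from_quat(s["orientation"]); M=r.as_matrix()
    print("t %.2f"%s["time_s"],"tcp mm",(s["tool_pos"]*1e3).round(1),"F",s["ft_force"].round(1),"w %.4f"%s["gripper_width"],"q6 %.2f"%s["qpos"][5])
    a=np.arctan2(M[1,1],M[0,1]); print("yaw_y deg %.2f"%np.degrees(a),"tilt z",M[:,2].round(4))
    print("tool shift mm",(r.inv().apply(np.array(pos)-s["tool_pos"])*1e3).round(1))
    if yawy is not None: print("turn z units",round(-np.degrees(yawy-a)/5,3))
E
python3 -m inch '[0,0,0,0,0,-0.99, 0,0,0,0,0,-0.99, 0,0,0,0,0,-0.98]' -1
python3 -c "
from h import *
togo((.4906,-.2629,.18),np.pi/2-.1423)"
```

```text
time_s: 0.35
tool_pos: [0.2431, 0.5754, 0.2308]
orientation: [0.069, 0.998, -0.0, -0.0]
ft_force: [-0.0, -0.0, 0.3]
gripper_width: 0.0855
t 0.35 tcp mm [243.1 575.4 230.8] F [-0.  -0.   0.3] w 0.0855 q6 -0.26
yaw_y deg 82.14 tilt z [-3.e-04 -8.e-04 -1.e+00]
tool shift mm [-359.8 -796.6   51.4]
turn z units 0.058
```

```bash

python3 -m inch '[-15,-33,0,0,0,0,-15,-33,0,0,0,0,-15,-33,0,0,0,0,-15,-33,0,0,0,0,-15,-33,0,0,0,0,-15,-33,0,0,0,0,-15,-33,0,0,0,0,-15,-33,0,0,0,0]'
python3 -m inch '[-15,-33,0,0,0,0,-15,-33,0,0,0,0,-15,-33,0,0,0,0,-15,-33,0,0,0,0,-15,-33,0,0,0,0,-15,-33,0,0,0,0,-15,-33,0,0,0,0,-15,-33,0,0,0,0]'
python3 -m inch '[-15,-33,0,0,0,0,-15,-33,0,0,0,0,-15,-33,0,0,0,0,-15,-33,0,0,0,0,-15,-33,0,0,0,0,-15,-33,0,0,0,0,-15,-33,0,0,0,0,0,0,0,0,0,0]'
python3 -c "
from h import *
togo((.4906,-.2629,.13),np.pi/2-.1423)"
```

```text
time_s: 1.02
tool_pos: [0.3248, 0.2957, 0.2311]
orientation: [0.07, 0.998, -0.0, -0.0]
ft_force: [0.5, 0.2, 0.1]
gripper_width: 0.0852
time_s: 1.68
tool_pos: [0.4063, 0.0174, 0.2313]
orientation: [0.071, 0.997, 0.0, 0.0]
ft_force: [0.8, -0.2, -0.5]
gripper_width: 0.0855
time_s: 2.35
tool_pos: [0.4794, -0.2296, 0.2312]
orientation: [0.072, 0.997, -0.001, 0.001]
ft_force: [-0.6, -0.0, 0.2]
gripper_width: 0.0851
t 2.35 tcp mm [ 479.4 -229.6  231.2] F [-0.6 -0.   0.2] w 0.0851 q6 -1.87
yaw_y deg 81.75 tilt z [ 0.0016 -0.0025 -1.    ]
tool shift mm [-15.6 -31.1 101.3]
turn z units -0.02
```

```bash

python3 -m inch '[-8,-15.5,20,0,0,0,-8,-15.5,20,0,0,0,0,0,30,0,0,0,0,0,30,0,0,0,0,0,0,0,0,0]'
python3 - <<'E'
from h import *
import cv2
togo((.4906,-.2629,.054),np.pi/2-.1423)
s=read_camera("side");t=read_camera("top")
a=cv2.resize(s[230:380,250:450],(800,600),interpolation=2)[:,:,::-1]
b=cv2.resize(t[190:340,300:500],(800,600),interpolation=2)[:,:,::-1]
cv2.imwrite("pics/s1.png",a);cv2.imwrite("pics/t1.png",b)
E
```

```text
time_s: 2.77
tool_pos: [0.4857, -0.2556, 0.126]
orientation: [0.071, 0.997, 0.002, -0.004]
ft_force: [-1.3, 0.8, -1.0]
gripper_width: 0.0855
t 2.77 tcp mm [ 485.7 -255.6  126. ] F [-1.3  0.8 -1. ] w 0.0855 q6 -1.92
yaw_y deg 81.87 tilt z [-0.008   0.0043 -1.    ]
tool shift mm [-6.5 -6.8 72. ]
turn z units 0.004
```

View pics/s1.png

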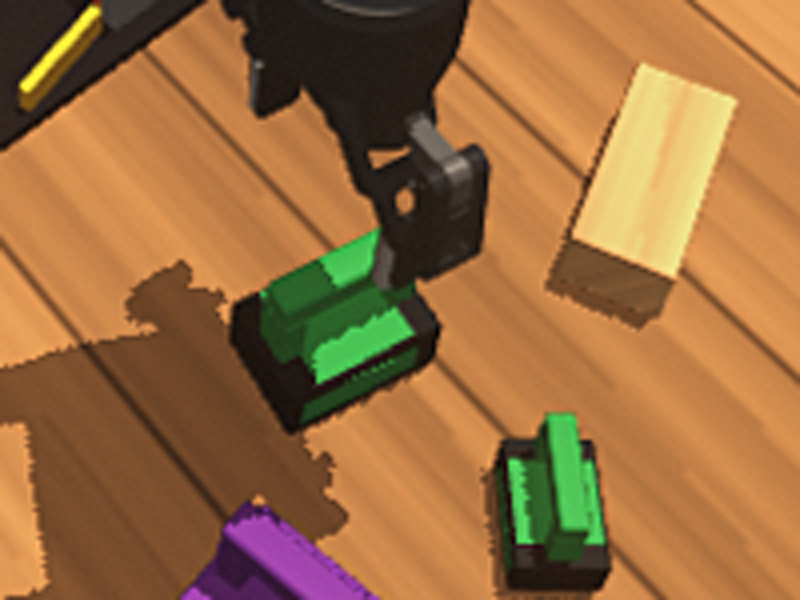

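View pics/t1.png

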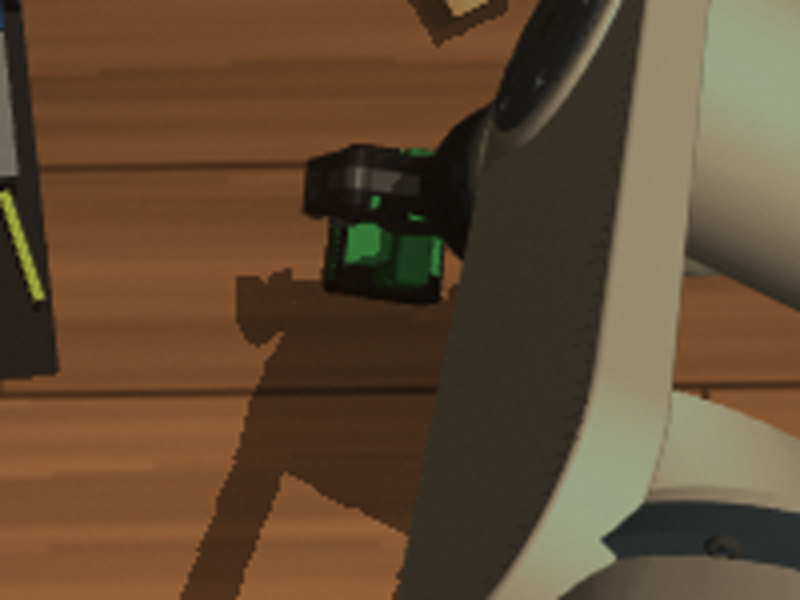

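The gripper straddles the bar: the side view shows the finger right of the handle, and the top view shows it centred on the body. Next it settles and goes down.

```bash

python3 -m inch '[0,0,0,0,0,0,0,0,0,0,0,0,0,0,0,0,0,0]'
python3 -c "
from h import *
togo((.4906,-.2629,.054),np.pi/2-.1423)"
```

```text
time_s: 3.12
tool_pos: [0.4903, -0.2576, 0.1331]
orientation: [0.071, 0.998, -0.001, 0.001]
ft_force: [0.0, 0.6, -0.1]
gripper_width: 0.0854
t 3.12 tcp mm [ 490.3 -257.6  133.1] F [ 0.   0.6 -0.1] w 0.0854 q6 -1.92
yaw_y deg 81.91 tilt z [ 0.0026 -0.0014 -1.    ]
tool shift mm [-0.8 -5.1 79.1]
turn z units 0.013
```

```bash

python3 -m inch '[0,-2.5,16,0,0,0,0,-2.5,16,0,0,0,0,0,16,0,0,0,0,0,16,0,0,0,0,0,14,0,0,0,0,0,0,0,0,0,0,0,0,0,0,0,0,0,0,0,0,0]'
python3 -c "
from h import *
togo((.4906,-.2629,.054),np.pi/2-.1423)"
```

```text
time_s: 3.78
tool_pos: [0.4893, -0.2626, 0.0545]
orientation: [0.071, 0.997, -0.0, 0.001]
ft_force: [0.1, -0.4, 0.1]
gripper_width: 0.0854
t 3.78 tcp mm [ 489.3 -262.6   54.5] F [ 0.1 -0.4  0.1] w 0.0854 q6 -1.92
yaw_y deg 81.90 tilt z [ 1.5e-03 -8.0e-04 -1.0e+00]
tool shift mm [-1.3 -0.1  0.5]
turn z units 0.01
```

```bash

python3 -m inch '[0,0,0,0,0,0,0,0,0,0,0,0,0,0,0,0,0,0,0,0,0,0,0,0,0,0,0,0,0,0,0,0,0,0,0,0,0,0,0,0,0,0,0,0,0,0,0,0]' 1
python3 -m inch '[0,0,0,0,0,0,0,0,0,0,0,0,0,0,-10,0,0,0,0,0,-20,0,0,0,0,0,-30,0,0,0,0,0,-20,0,0,0,0,0,0,0,0,0,0,0,0,0,0,0]' 
python3 -c "
from h import *
import cv2
togo((.4906,-.2629,.054),np.pi/2-.1423)
s=read_camera('side')
cv2.imwrite('pics/s2.png',cv2.resize(s[230:380,250:450],(800,600),interpolation=2)[:,:,::-1])
"
```

```text
time_s: 4.45
tool_pos: [0.4887, -0.2625, 0.0535]
orientation: [0.071, 0.998, -0.0, 0.0]
ft_force: [-0.5, -0.9, 3.1]
gripper_width: 0.0172
time_s: 5.12
tool_pos: [0.4887, -0.2622, 0.1338]
orientation: [0.071, 0.997, -0.0, 0.001]
ft_force: [-0.7, 0.2, -5.0]
gripper_width: 0.0171
t 5.12 tcp mm [ 488.7 -262.2  133.8] F [-0.7  0.2 -5. ] w 0.0171 q6 -1.92
yaw_y deg 81.89 tilt z [ 1.2e-03 -5.0e-04 -1.0e+00]
tool shift mm [-1.8 -0.4 79.8]
turn z units 0.009
```

View pics/s2.png

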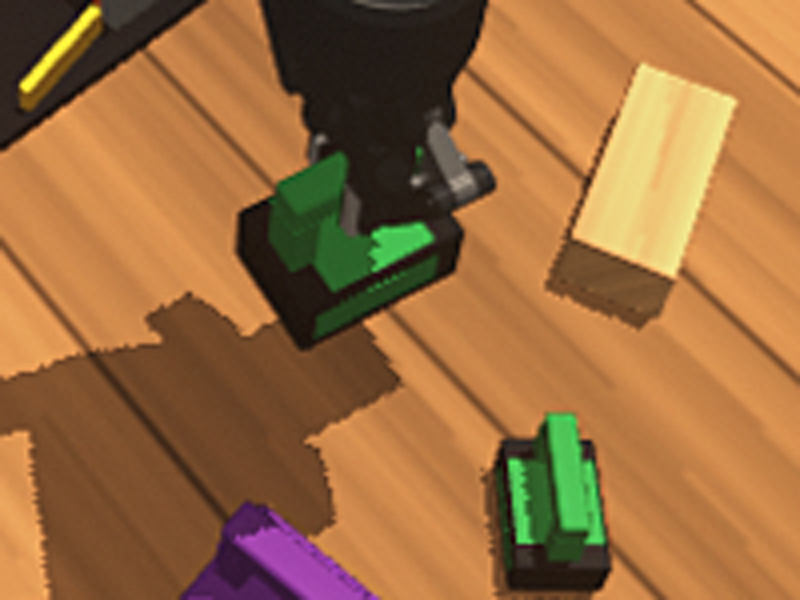

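```bash

python3 -m inch '[0,0,0,0,0,-0.86,0,0,0,0,0,-0.86,0,0,0,0,0,-0.86,0,0,0,0,0,0]'
python3 -c "
from h import *
p=w(DOCK,(-66,0,134))[0];print(p)
togo(p,np.pi/2+DOCK[2])"
```

```text
time_s: 5.5
tool_pos: [0.4871, -0.2614, 0.1312]
orientation: [-0.043, 0.999, 0.001, -0.002]
ft_force: [-0.1, 0.5, -4.5]
gripper_width: 0.0169
[ 0.45291907 -0.02517305  0.134     ]
t 5.50 tcp mm [ 487.1 -261.4  131.2] F [-0.1  0.5 -4.5] w 0.0169 q6 -2.15
yaw_y deg 94.98 tilt z [-0.0034  0.0019 -1.    ]
tool shift mm [ 13.6 238.3  -2.3]
turn z units 0.063
```

```bash

python3 -m inch '[1,20,0,0,0,0,2,34,0,0,0,0,2,34,0,0,0,0,2,34,0,0,0,0,2,34,0,0,0,0,2,34,0,0,0,0,2,30,0,0,0,0,1,18,0,0,0,0]'
python3 -m inch '[0,0,0,0,0,0,0,0,0,0,0,0,0,0,0,0,0,0,0,0,0,0,0,0]'
python3 - <<'E'
from h import *
import cv2
p=w(DOCK,(-66,0,134))[0]
togo(p,np.pi/2+DOCK[2])
s=read_camera('side')
t=read_camera('top')
cv2.imwrite('pics/s3.png',cv2.resize(s[130:280,180:380],(800,600),interpolation=2)[:,:,::-1])
cv2.imwrite('pics/t3.png',cv2.resize(t[100:310,185:390],None,fx=2.8,fy=2.8,interpolation=2)[:,:,::-1])
E
```

```text
time_s: 6.17
tool_pos: [0.4526, -0.0237, 0.132]
orientation: [-0.041, 0.999, 0.001, -0.002]
ft_force: [-0.5, -0.4, -5.6]
gripper_width: 0.0172
time_s: 6.5
tool_pos: [0.4546, -0.0269, 0.1328]
orientation: [-0.041, 0.999, -0.0, -0.0]
ft_force: [0.3, 0.1, -4.2]
gripper_width: 0.0173
t 6.50 tcp mm [454.6 -26.9 132.8] F [ 0.3  0.1 -4.2] w 0.0173 q6 -1.72
yaw_y deg 94.71 tilt z [-8.e-04 -2.e-04 -1.e+00]
tool shift mm [ 1.5  1.8 -1.2]
turn z units 0.008
```

View pics/s3.png

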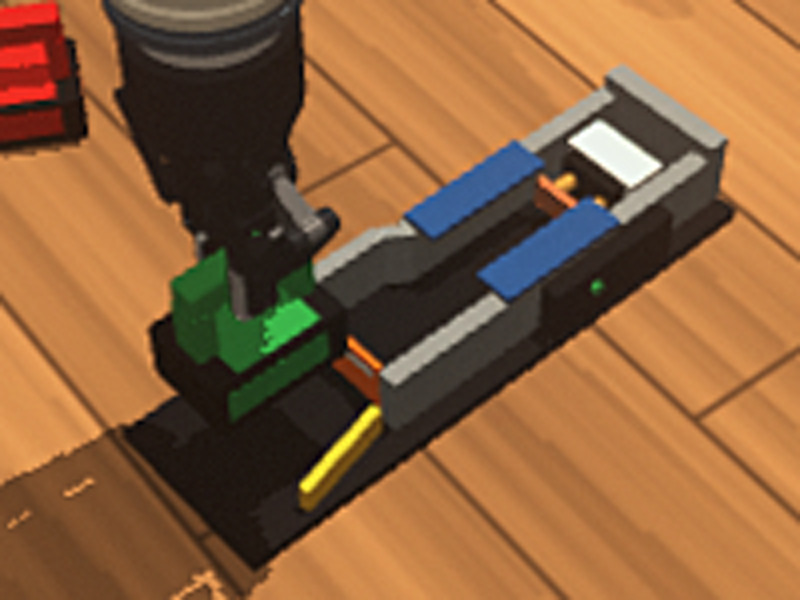

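View pics/t3.png

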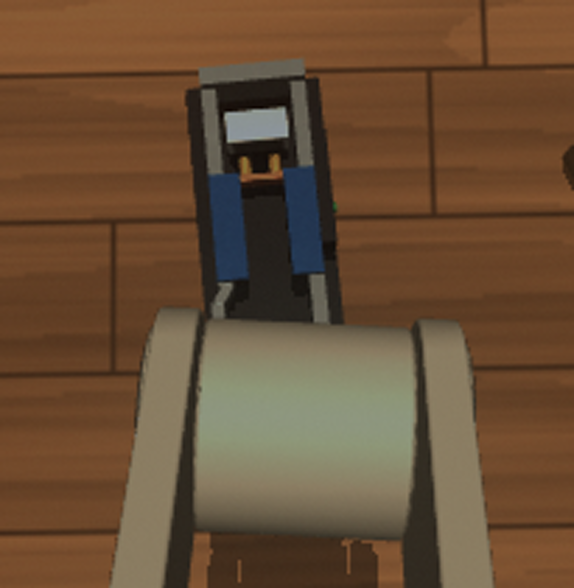

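```bash
python3 - <<'E'
import cv2
t=cv2.imread("pics/top0.png");s=cv2.imread("pics/side0.png")
cv2.imwrite("pics/t4.png",cv2.resize(t[150:245,250:315],None,fx=6.2,fy=6.2,interpolation=cv2.INTER_CUBIC))
cv2.imwrite("pics/s4.png",cv2.resize(s[155:240,245:350],None,fx=7,fy=7,interpolation=cv2.INTER_CUBIC))
E
```

```text
(no output)
```

View pics/t4.png

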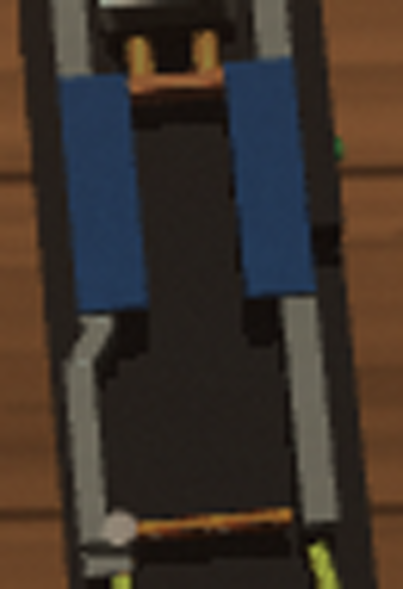

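View pics/s4.png

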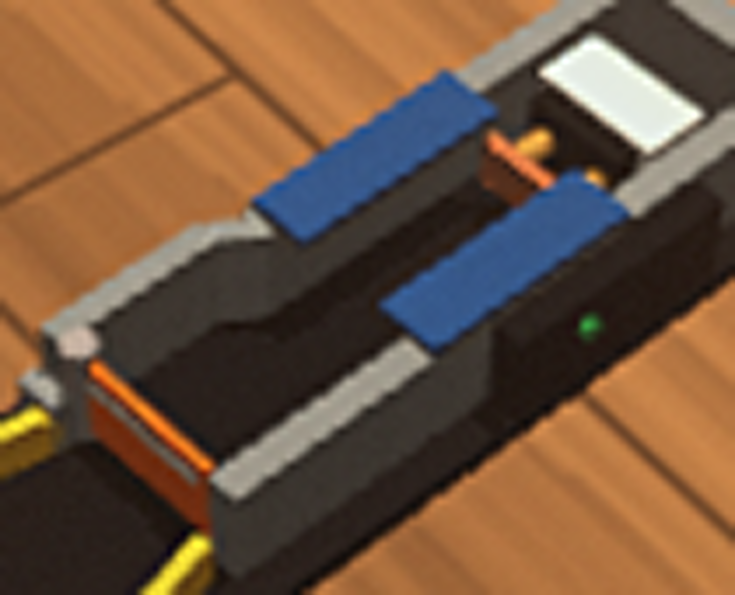

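```bash
python3 - <<'E'
from h import *
T3=lambda c,l:("top",uc(c,(235,110),3.2),l)
S3=lambda c,l:("side",uc(c,(200,140),4.5),l)
T=lambda c,l:("top",uc(c,(250,150),6.2),l)
S=lambda c,l:("side",uc(c,(245,155),7),l)
A=[T3((97,568),(-110,55,8)),T3((254,553),(-110,-55,8)),T3((53,72),(246,55,8)),T3((205,57),(246,-55,8)),
S3((50,440),(-110,55,8)),S3((195,595),(-110,-55,8)),S3((733,190),(246,-55,8))]
tt=[T((128,73),(160,17,51)),T((148,304),(76,17,51)),T((225,64),(160,-17,51)),T((247,295),(76,-17,51)),T((306,522),(-4,-29.5,47))]
ss=[S((497,110),(160,17,51)),S((303,240),(76,17,51)),S((572,172),(160,-17,51)),S((382,304),(76,-17,51)),S((212,474),(-4,-29.5,47))]
for o in(tt,ss,tt+ss,A+tt+ss):
    d,r=fit(o,[.5,0,0]);print(d.round(4),abs(r).mean(0).round(2),r.mean(0).round(1))
# plunger x: 
o=[("side",uc((488,135),(245,155),7)),("top",uc((175,90),(250,150),6.2))]
for (n,u),y in zip(o,(20,0)):
    from scipy.optimize import minimize_scalar
    f=lambda x:np.hypot(*(proj(n,w(d,(x,y,38)))[0]-u))
    m=minimize_scalar(f,bounds=(120,200),method="bounded");print(n,m.x,m.fun)
E
```

```text
[ 0.5195 -0.0189  0.0793] [0.11 0.21] [ 0. -0.]
[ 0.5189 -0.0198  0.0845] [0.24 0.32] [ 0. -0.]
[ 0.5193 -0.0193  0.0818] [0.22 0.27] [ 0.1 -0.1]
[ 0.519  -0.0193  0.0812] [0.32 0.34] [ 0.1 -0.1]
side 158.73992871763497 0.18420041592680164
top 155.63230027111945 0.47854071009426347
```

```bash
sed -i 's/^DOCK=.*/DOCK=(.5191,-.0193,.0815)/' h.py
cat >> h.py <<'E'
def indock():
    s=sense(); d=R.from_euler("z",DOCK[2]).inv(); 
    print("TCP in dock mm",(d.apply(s["tool_pos"]-[DOCK[0],DOCK[1],0])*1e3).round(1),"F dock",d.apply(s["ft_force"]).round(1),"M dock",d.apply(s["moment"]).round(2))
E
python3 -c "
from h import *
togo(w(DOCK,(-66,0,63))[0],np.pi/2+DOCK[2]);indock()"
```

```text
t 6.60 tcp mm [454.7 -27.  133. ] F [ 0.   0.3 -5.9] w 0.0171 q6 -1.72
yaw_y deg 94.70 tilt z [-4.e-04 -1.e-04 -1.e+00]
tool shift mm [ 1.2  2.4 70. ]
turn z units 0.005
TCP in dock mm [-64.8  -2.4 133. ] F dock [ 0.1  0.3 -5.9] M dock [-0.    0.03  0.01]
```

```bash

python3 -m inch '[1,2.4,10,0,0,0,0,0,12,0,0,0,0,0,12,0,0,0,0,0,12,0,0,0,0,0,12,0,0,0,0,0,8,0,0,0,0,0,0,0,0,0,0,0,0,0,0,0]'
python3 -m inch '[0,0,2,0,0,0,0,0,1.5,0,0,0,0,0,0,0,0,0,0,0,0,0,0,0]'
python3 - <<'E'
from h import *
import cv2
indock();togo(w(DOCK,(-66,0,62))[0],np.pi/2+DOCK[2])
s=read_camera('side')
cv2.imwrite('pics/s5.png',cv2.resize(s[130:280,180:380],(800,600),interpolation=2)[:,:,::-1])
E
```

```text
time_s: 7.27
tool_pos: [0.4531, -0.0241, 0.0668]
orientation: [-0.042, 0.999, 0.0, -0.001]
ft_force: [0.4, -1.0, -5.1]
gripper_width: 0.0173
time_s: 7.6
tool_pos: [0.4537, -0.0239, 0.0641]
orientation: [-0.042, 0.999, -0.0, 0.0]
ft_force: [-0.3, -0.4, -5.6]
gripper_width: 0.0173
TCP in dock mm [-65.5   0.7  64.1] F dock [-0.4 -0.3 -5.6] M dock [0.01 0.05 0.  ]
t 7.60 tcp mm [453.7 -23.9  64.1] F [-0.3 -0.4 -5.6] w 0.0173 q6 -1.71
yaw_y deg 94.79 tilt z [ 6.e-04 -0.e+00 -1.e+00]
tool shift mm [ 0.5 -0.7  2.1]
turn z units 0.024
```

View pics/s5.png

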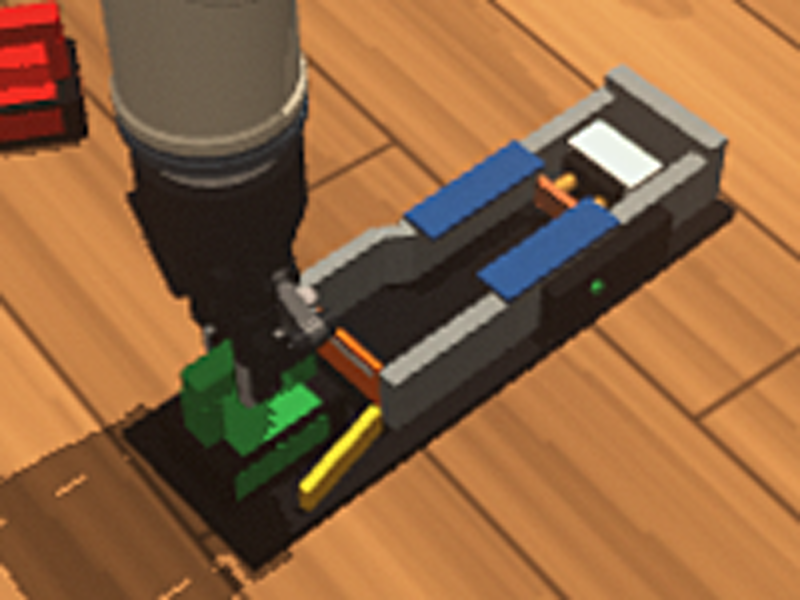

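```bash

python3 -m inch '[0,0,1,0,0,0,0,0,0,0,0,0,0,0,0,0,0,0]'
python3 -m inch '[0,-0.5,1,0,0,0,0,0,0,0,0,0,0,0,0,0,0,0]'
python3 -c "
from h import *
indock();togo(w(DOCK,(-66,0,62))[0],np.pi/2+DOCK[2])"
```

```text
time_s: 7.9
tool_pos: [0.4535, -0.0239, 0.0628]
orientation: [-0.042, 0.999, -0.0, 0.0]
ft_force: [-0.1, -0.0, -4.4]
gripper_width: 0.0169
time_s: 8.15
tool_pos: [0.4535, -0.0245, 0.0617]
orientation: [-0.042, 0.999, -0.0, -0.0]
ft_force: [-0.3, 1.0, -4.5]
gripper_width: 0.0171
TCP in dock mm [-65.8   0.2  61.7] F dock [-0.2  1.1 -4.5] M dock [ 0.02 -0.01  0.03]
t 8.15 tcp mm [453.5 -24.5  61.7] F [-0.3  1.  -4.5] w 0.0171 q6 -1.71
yaw_y deg 94.79 tilt z [-1.e-04 -0.e+00 -1.e+00]
tool shift mm [ 0.2 -0.2 -0.3]
turn z units 0.025
```

```bash

python3 -m inch '[-4,0,0,0,0,0,-4,0,0,0,0,0,-4,0,0,0,0,0,-4,0,0,0,0,0,-2,0,0,0,0,0,-2,0,0,0,0,0,0,0,0,0,0,0]'
python3 -c "
from h import *
indock()"
python3 -m inch '[-2,0,0,0,0,0,-2,0,0,0,0,0,-2,0,0,0,0,0,-2,0,0,0,0,0]'
python3 -c "
from h import *
indock()"
python3 -m inch '[-2,0,0,0,0,0,-2,0,0,0,0,0,-2,0,0,0,0,0,-2,0,0,0,0,0]'
python3 -c "
from h import *
indock()"
```

```text
time_s: 8.73
tool_pos: [0.474, -0.0227, 0.0617]
orientation: [-0.042, 0.999, -0.0, 0.0]
ft_force: [0.4, -0.8, -6.0]
gripper_width: 0.0171
TCP in dock mm [-45.2   0.3  61.7] F dock [ 0.3 -0.9 -6. ] M dock [-0.01  0.03 -0.02]
time_s: 9.07
tool_pos: [0.4788, -0.0225, 0.0617]
orientation: [-0.042, 0.999, -0.0, -0.003]
ft_force: [-11.1, -4.1, 10.7]
gripper_width: 0.0168
TCP in dock mm [-40.4   0.1  61.7] F dock [-11.4  -3.2  10.7] M dock [-0.37  1.9   0.16]
time_s: 9.4
tool_pos: [0.4866, -0.0218, 0.0618]
orientation: [-0.042, 0.999, -0.0, -0.003]
ft_force: [-8.7, -3.7, 4.9]
gripper_width: 0.0172
TCP in dock mm [-32.6   0.1  61.8] F dock [-9.  -3.   4.9] M dock [-0.52  1.47  0.09]
```

```bash

for i in 1; do
python3 -m inch '[-2,0,0,0,0,0,-2,0,0,0,0,0,-2,0,0,0,0,0,-2,0,0,0,0,0,-2,0,0,0,0,0,-2,0,0,0,0,0]'
python3 -c "
from h import *
indock()"; done
python3 -m inch '[-2,0,0,0,0,0,-2,0,0,0,0,0,-2,0,0,0,0,0,-2,0,0,0,0,0,-2,0,0,0,0,0,-2,0,0,0,0,0]'
python3 -c "
from h import *
indock()
import cv2
s=read_camera('side')
cv2.imwrite('pics/s6.png',cv2.resize(s[130:280,180:380],(800,600),interpolation=2)[:,:,::-1])"
```

```text
time_s: 9.9
tool_pos: [0.5009, -0.0206, 0.0617]
orientation: [-0.042, 0.999, -0.0, -0.001]
ft_force: [-1.9, -2.2, -3.7]
gripper_width: 0.0172
TCP in dock mm [-18.2   0.1  61.7] F dock [-2.1 -2.1 -3.7] M dock [-0.44  0.46  0.02]
time_s: 10.4
tool_pos: [0.5137, -0.0194, 0.0617]
orientation: [-0.042, 0.999, 0.0, 0.0]
ft_force: [-1.5, -3.2, -5.7]
gripper_width: 0.0167
TCP in dock mm [-5.4  0.4 61.7] F dock [-1.8 -3.1 -5.7] M dock [-0.35  0.27 -0.05]
```

View pics/s6.png

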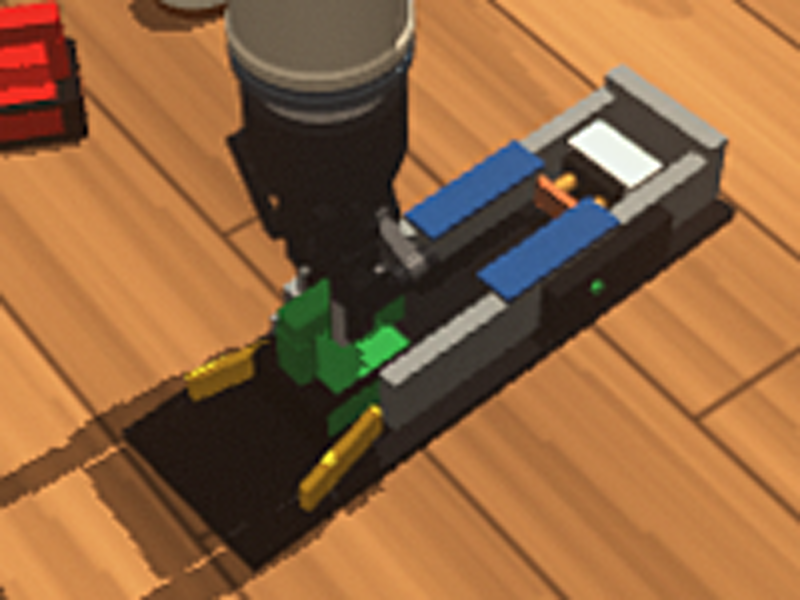

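```bash

python3 -m inch '[-3,0,0,0,0,0,-3,0,0,0,0,0,-3,0,0,0,0,0,-3,0,0,0,0,0,-2,0,0,0,0,0,-2,0,0,0,0,0]'
python3 -c "
from h import *
indock()"
python3 -m inch '[-2,0,0,0,0,0,-2,0,0,0,0,0,-2,0,0,0,0,0,-2,0,0,0,0,0,-2,0,0,0,0,0]'
python3 -c "
from h import *
indock()"
```

```text
time_s: 10.95
tool_pos: [0.5297, -0.018, 0.0618]
orientation: [-0.042, 0.999, 0.0, 0.0]
ft_force: [-1.2, -1.5, -5.7]
gripper_width: 0.0169
TCP in dock mm [10.6  0.4 61.8] F dock [-1.3 -1.4 -5.7] M dock [-0.24  0.18 -0.03]
time_s: 11.37
tool_pos: [0.5394, -0.0173, 0.0617]
orientation: [-0.042, 0.999, -0.0, -0.0]
ft_force: [-0.5, -1.5, -5.8]
gripper_width: 0.017
TCP in dock mm [20.4  0.3 61.7] F dock [-0.6 -1.4 -5.8] M dock [-0.4   0.29  0.02]
```

```bash

python3 -m inch '[-2,0,0,0,0,0,-2,0,0,0,0,0,-2,0,0,0,0,0,-2,0,0,0,0,0,-2,0,0,0,0,0]'
python3 -c "
from h import *
indock()"
python3 -m inch '[-2,0,0,0,0,0,-2,0,0,0,0,0,-2,0,0,0,0,0,-2,0,0,0,0,0,-2,0,0,0,0,0]'
python3 -c "
from h import *
indock()"
```

```text
time_s: 11.78
tool_pos: [0.5493, -0.0165, 0.0618]
orientation: [-0.042, 0.999, -0.0, -0.0]
ft_force: [-1.4, -2.0, -4.3]
gripper_width: 0.0167
TCP in dock mm [30.4  0.4 61.8] F dock [-1.6 -1.9 -4.3] M dock [-0.43  0.28 -0.1 ]
time_s: 12.2
tool_pos: [0.5593, -0.0156, 0.0617]
orientation: [-0.042, 0.999, -0.0, -0.0]
ft_force: [-1.3, -3.0, -3.6]
gripper_width: 0.0171
TCP in dock mm [40.4  0.4 61.7] F dock [-1.6 -2.9 -3.6] M dock [-0.54  0.28 -0.03]
```

```bash

python3 -m inch '[-3,0,0,0,0,0,-3,0,0,0,0,0,-3,0,0,0,0,0,-3,0,0,0,0,0,-3,0,0,0,0,0,-3,0,0,0,0,0]'
python3 -c "
from h import *
indock()"
python3 -m inch '[-3,0,0,0,0,0,-3,0,0,0,0,0,-3,0,0,0,0,0,-3,0,0,0,0,0,-3,0,0,0,0,0,-3,0,0,0,0,0]'
python3 -c "
from h import *
indock()"
```

```text
time_s: 12.7
tool_pos: [0.5774, -0.0141, 0.0618]
orientation: [-0.042, 0.999, -0.0, -0.0]
ft_force: [-2.3, -4.1, -3.7]
gripper_width: 0.0168
TCP in dock mm [58.5  0.4 61.8] F dock [-2.6 -3.9 -3.7] M dock [-0.64  0.41  0.02]
time_s: 13.2
tool_pos: [0.5953, -0.0126, 0.0618]
orientation: [-0.042, 0.999, -0.0, -0.0]
ft_force: [-2.6, -5.0, -4.4]
gripper_width: 0.0168
TCP in dock mm [76.5  0.5 61.8] F dock [-3.  -4.8 -4.4] M dock [-0.8   0.51  0.12]
```

```bash

python3 -m inch '[-3,0,0,0,0,0,-3,0,0,0,0,0,-3,0,0,0,0,0,-3,0,0,0,0,0,-3,0,0,0,0,0,-3,0,0,0,0,0]'
python3 -c "
from h import *
indock()
import cv2
s=read_camera('side')
cv2.imwrite('pics/s7.png',cv2.resize(s[130:280,180:380],(800,600),interpolation=2)[:,:,::-1])"
```

```text
time_s: 13.7
tool_pos: [0.6132, -0.0111, 0.0617]
orientation: [-0.042, 0.999, -0.0, -0.0]
ft_force: [-1.9, -4.3, -4.8]
gripper_width: 0.0169
TCP in dock mm [94.5  0.5 61.7] F dock [-2.2 -4.1 -4.8] M dock [-0.81  0.51  0.28]
```

View pics/s7.png

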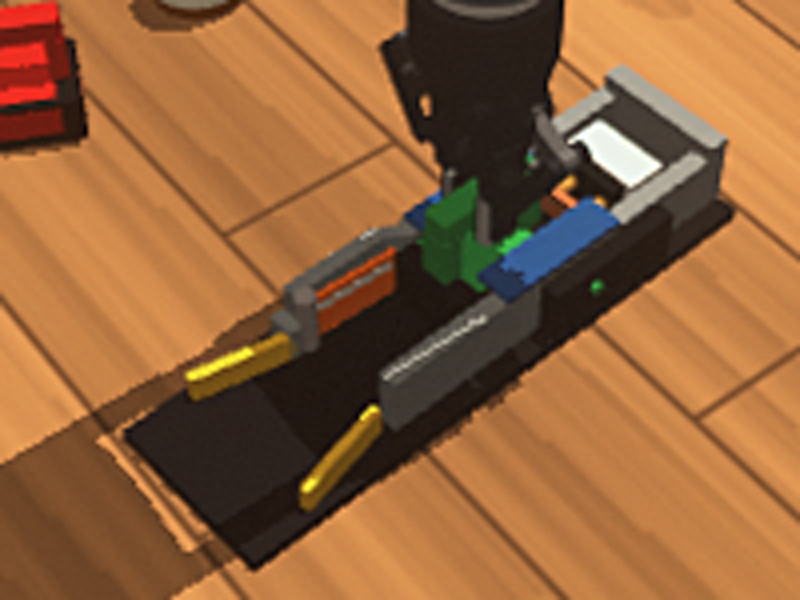

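The pack is under the lips with the flap held open. From here I'll go in fine steps and watch the x force.

```bash

python3 -m inch '[-2,-0.4,0,0,0,0,-2,0,0,0,0,0,-2,0,0,0,0,0,-2,0,0,0,0,0]'
python3 -c "
from h import *
indock()"
python3 -m inch '[-1.5,0,0,0,0,0,-1.5,0,0,0,0,0,-1,0,0,0,0,0,-1,0,0,0,0,0]'
python3 -c "
from h import *
indock()"
python3 -m inch '[-1,0,0,0,0,0,-1,0,0,0,0,0,-1,0,0,0,0,0]'
python3 -c "
from h import *
indock()"
```

```text
time_s: 14.08
tool_pos: [0.6217, -0.0103, 0.0619]
orientation: [-0.042, 0.999, 0.0, 0.001]
ft_force: [0.3, -0.1, -4.8]
gripper_width: 0.017
TCP in dock mm [103.    0.6  61.9] F dock [ 0.3 -0.1 -4.8] M dock [-0.01 -0.02  0.04]
time_s: 14.42
tool_pos: [0.6261, -0.0103, 0.0618]
orientation: [-0.042, 0.999, 0.0, 0.0]
ft_force: [1.4, -0.2, -5.1]
gripper_width: 0.0172
TCP in dock mm [107.4   0.3  61.8] F dock [ 1.3 -0.3 -5.1] M dock [-0.05  0.08  0.  ]
time_s: 14.67
tool_pos: [0.629, -0.0101, 0.0618]
orientation: [-0.042, 0.999, 0.0, -0.0]
ft_force: [0.0, -0.8, -3.6]
gripper_width: 0.0166
TCP in dock mm [110.3   0.2  61.8] F dock [-0.  -0.8 -3.6] M dock [-0.05  0.03 -0.  ]
```

```bash

python3 -m inch '[-1,0,0,0,0,0,-1,0,0,0,0,0,-1,0,0,0,0,0,0,0,0,0,0,0]'
python3 -c "
from h import *
indock()"
python3 -m inch '[-1,0,0,0,0,0,-1,0,0,0,0,0,0,0,0,0,0,0]'
python3 -c "
from h import *
indock()"
python3 -m inch '[-1,0,0,0,0,0,0,0,0,0,0,0]'
python3 -c "
from h import *
indock()"
```

```text
time_s: 15.0
tool_pos: [0.6322, -0.0099, 0.0618]
orientation: [-0.042, 0.999, -0.0, 0.0]
ft_force: [-0.6, -1.3, -5.1]
gripper_width: 0.0175
TCP in dock mm [113.5   0.2  61.8] F dock [-0.7 -1.2 -5.1] M dock [ 0.01  0.04 -0.02]
time_s: 15.25
tool_pos: [0.6342, -0.0097, 0.0618]
orientation: [-0.042, 0.999, 0.0, 0.0]
ft_force: [0.4, 0.1, -5.1]
gripper_width: 0.0173
TCP in dock mm [115.5   0.2  61.8] F dock [ 0.4  0.1 -5.1] M dock [-0.01  0.03 -0.03]
time_s: 15.42
tool_pos: [0.6351, -0.0096, 0.0618]
orientation: [-0.042, 0.999, 0.0, 0.0]
ft_force: [0.1, 0.0, -5.5]
gripper_width: 0.0174
TCP in dock mm [116.4   0.2  61.8] F dock [ 0.1  0.  -5.5] M dock [-0.    0.06  0.03]
```

```bash

for k in 1 ; do :; done
python3 -m inch '[-1,0,0,0,0,0,0,0,0,0,0,0]' | head -1
python3 -c "
from h import *
indock()"
python3 -m inch '[-1,0,0,0,0,0,0,0,0,0,0,0]' | head -1
python3 -c "
from h import *
indock()"
python3 -m inch '[-1,0,0,0,0,0,0,0,0,0,0,0]' | head -1
python3 -c "
from h import *
indock()
import cv2
s=read_camera('side')
cv2.imwrite('pics/s8.png',cv2.resize(s[130:280,180:380],(800,600),interpolation=2)[:,:,::-1])"
```

```text
time_s: 15.58
TCP in dock mm [117.4   0.2  61.8] F dock [-0.5  0.5 -5.7] M dock [0.04 0.07 0.01]
time_s: 15.75
TCP in dock mm [118.4   0.2  61.8] F dock [-0.1 -0.5 -4.8] M dock [0.01 0.1  0.04]
time_s: 15.92
TCP in dock mm [119.4   0.2  61.8] F dock [ 0.4 -0.5 -5.1] M dock [ 0.02  0.1  -0.03]
```

View pics/s8.png

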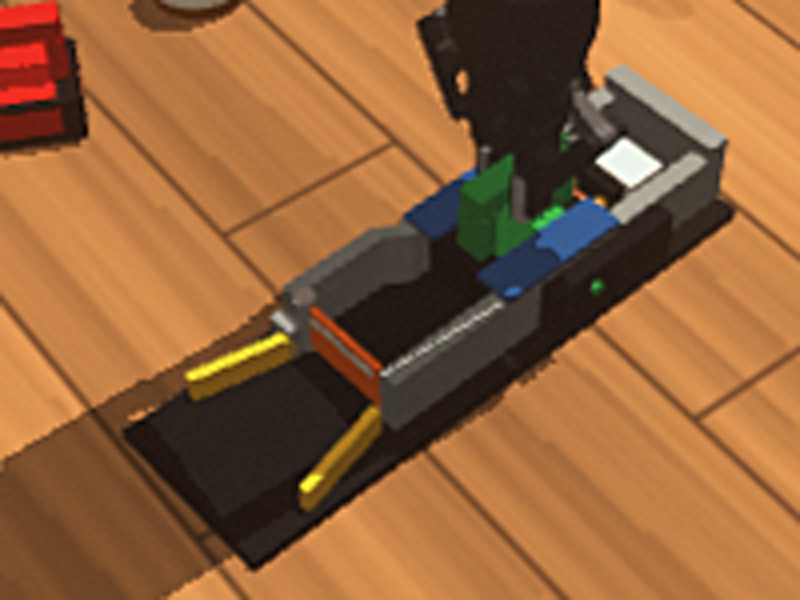

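The flap is shut again, its orange edge at (345,345). The rising moment suggests the copper is being touched from about TCP 117. I'll continue in 1 mm steps.

```bash

python3 -m inch '[-1,0,0,0,0,0,0,0,0,0,0,0]' | head -1
python3 -c "
from h import *
indock()"
python3 -m inch '[-1,0,0,0,0,0,0,0,0,0,0,0]' | head -1
python3 -c "
from h import *
indock()"
```

```text
time_s: 16.13
TCP in dock mm [120.1   0.3  61.7] F dock [-2.  -0.2 -4.3] M dock [ 0.    0.34 -0.  ]
time_s: 16.3
TCP in dock mm [120.8   0.2  61.7] F dock [-4.  -0.3 -3.9] M dock [-0.05  0.67  0.01]
```

```bash

python3 -m inch '[-0.7,0,0,0,0,0,0,0,0,0,0,0]' | head -1
python3 -c "
from h import *
indock()"
python3 -m inch '[-0.5,0,0,0,0,0,0,0,0,0,0,0]' | head -1
python3 -c "
from h import *
indock()"
```

```text
time_s: 16.47
TCP in dock mm [121.3   0.2  61.7] F dock [-5.6 -0.2 -1.6] M dock [-0.04  0.87  0.05]
time_s: 16.63
TCP in dock mm [121.6   0.2  61.8] F dock [-6.6 -0.8 -1.1] M dock [-0.06  1.06  0.05]
```

The cushion is clearly felt (6.6 N, rising steadily), so the pack is home. I'll hold, relax slightly, then release.

```bash

python3 -m inch '[0,0,0,0,0,0,0,0,0,0,0,0,0,0,0,0,0,0,0,0,0,0,0,0]' | head -1
python3 -c "
from h import *
indock()"
python3 -m inch '[0.6,0,0,0,0,0,0.5,0,0,0,0,0,0,0,0,0,0,0,0,0,0,0,0,0]' | head -1
python3 -c "
from h import *
indock()"
```

```text
time_s: 16.97
TCP in dock mm [121.5   0.2  61.7] F dock [-5.9 -0.6 -0.1] M dock [-0.05  0.98 -0.  ]
time_s: 17.3
TCP in dock mm [121.    0.2  61.7] F dock [-4.6 -0.7 -2. ] M dock [-0.04  0.84  0.03]
```

```bash

python3 -m inch '[0.6,0,0,0,0,0,0.4,0,0,0,0,0,0,0,0,0,0,0]' | head -1
python3 -c "
from h import *
indock()"
python3 -m inch '[0,0,0.3,0,0,0,0,0,0.3,0,0,0,0,0,0,0,0,0]' | head -1
python3 -c "
from h import *
indock()"
```

```text
time_s: 17.55
TCP in dock mm [120.5   0.2  61.7] F dock [-2.9 -0.5 -3.9] M dock [0.01 0.57 0.06]
time_s: 17.8
TCP in dock mm [1.205e+02 1.000e-01 6.160e+01] F dock [-5.5 -1.6  1. ] M dock [-0.06  0.84  0.05]
```

```bash

python3 -m inch '[0,0,0,0,0,0,0,0,0,0,0,0,0,0,0,0,0,0,0,0,0,0,0,0,0,0,0,0,0,0]' 0
python3 -m inch '[0,0,-5,0,0,0,0,0,-15,0,0,0,0,0,-20,0,0,0,0,0,-20,0,0,0,0,0,-20,0,0,0,0,0,-20,0,0,0,0,0,-10,0,0,0,0,0,0,0,0,0]'
python3 - <<'E'
from h import *
indock()
import cv2
s=read_camera('side')
t=read_camera('top')
cv2.imwrite('pics/s9.png',cv2.resize(s[130:280,180:380],(800,600),interpolation=2)[:,:,::-1])
cv2.imwrite('pics/t9.png',cv2.resize(t[100:310,185:390],None,fx=2.8,fy=2.8,interpolation=2)[:,:,::-1])
E
```

```text
time_s: 18.22
tool_pos: [0.6396, -0.0092, 0.0615]
orientation: [-0.042, 0.999, -0.0, 0.001]
ft_force: [-0.3, 0.0, -0.3]
gripper_width: 0.0428
time_s: 18.88
tool_pos: [0.6407, -0.0093, 0.174]
orientation: [-0.042, 0.999, -0.0, 0.002]
ft_force: [0.4, 0.2, -0.4]
gripper_width: 0.0425
TCP in dock mm [122.   0. 174.] F dock [ 0.4  0.2 -0.4] M dock [-0.08 -0.01 -0.01]
```

View pics/s9.png

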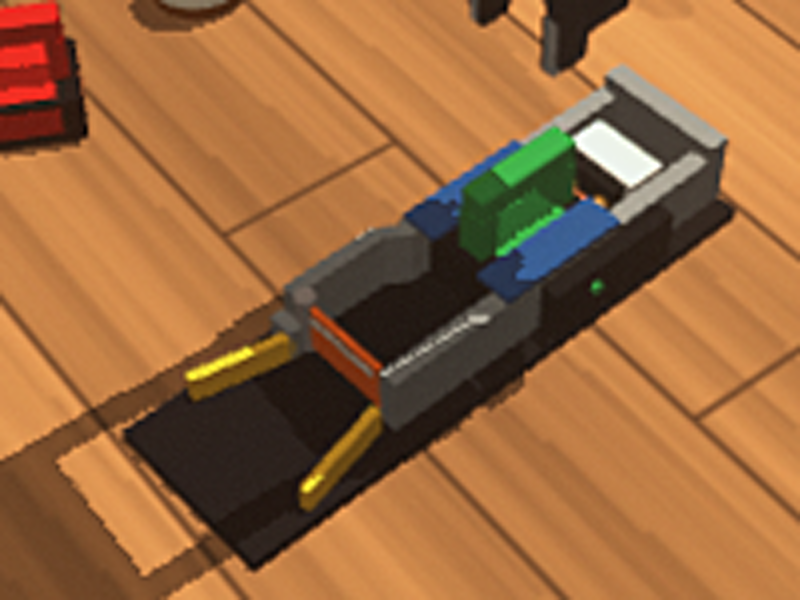

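View pics/t9.png

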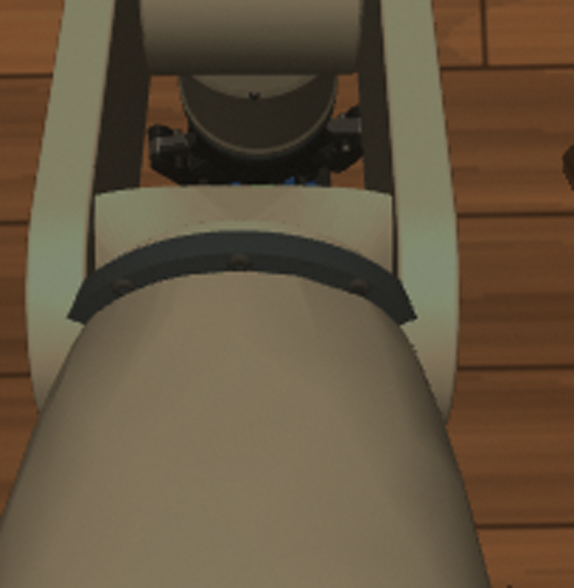

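```bash

python3 -m inch '[0,-20,-5,0,0,0,0,-30,0,0,0,0,0,-30,0,0,0,0,0,-30,0,0,0,0,0,-30,0,0,0,0,0,-30,0,0,0,0,0,-30,0,0,0,0,0,-30,0,0,0,0]'|head -1
python3 -m inch '[0,-20,0,0,0,0,0,0,0,0,0,0,0,0,0,0,0,0]'|head -1
python3 - <<'E'
from h import *
indock()
import cv2
s=read_camera('side')
t=read_camera('top')
cv2.imwrite('pics/s10.png',cv2.resize(s[155:240,245:350],None,fx=7,fy=7,interpolation=2)[:,:,::-1])
cv2.imwrite('pics/t10.png',cv2.resize(t[115:245,245:320],None,fx=4.6,fy=4.6,interpolation=2)[:,:,::-1])
E
```

```text
time_s: 19.65
time_s: 19.9
TCP in dock mm [ 119.8 -250.5  174. ] F dock [-0.5  0.4 -0.7] M dock [-0.01 -0.   -0.03]
```

View pics/s10.png

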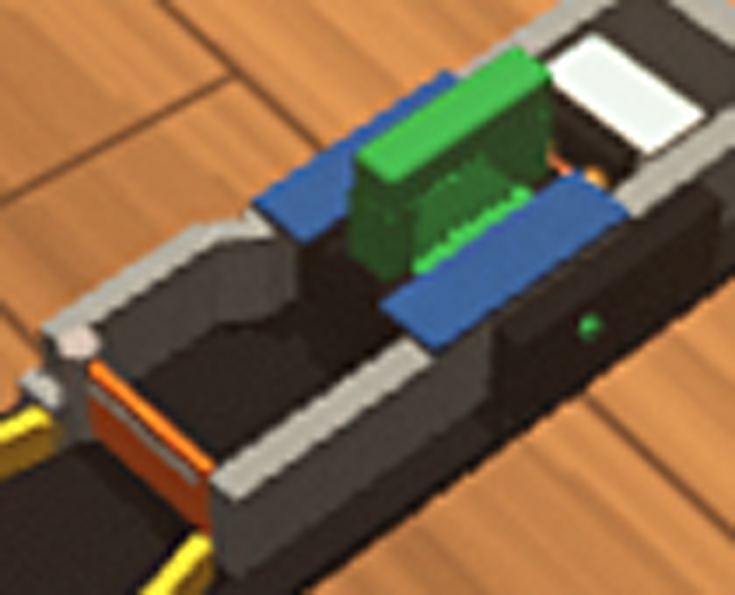

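View pics/t10.png

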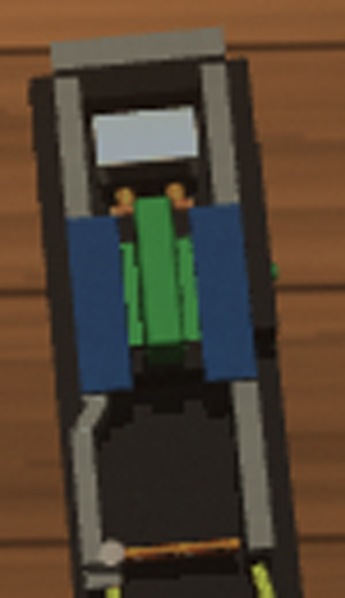

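```bash
python3 - <<'E'
from h import *
T=lambda c,l:("top",uc(c,(245,115),4.6),l)
S=lambda c,l:("side",uc(c,(245,155),7),l)
a=[T((134,198),(35,9,90)),T((170,197),(35,-9,90)),T((184,344),(-35,-9,90)),T((147,346),(-35,9,90))]
b=[S((518,47),(35,9,90)),S((550,72),(35,-9,90)),S((386,182),(-35,-9,90)),S((357,152),(-35,9,90))]
for o in(a,b,a+b):
    p,r=fit(o,[.6,0,0]); q=R.from_euler("z",-DOCK[2]).apply([p[0]-DOCK[0],p[1]-DOCK[1],0])*1e3
    print("pack in dock",q.round(1),"nose",(q[0]+40).round(1),"yaw",np.degrees(p[2]-DOCK[2]).round(2),abs(r).max().round(2))
for y in(115+208/4.6,):
    from scipy.optimize import minimize_scalar
    m=minimize_scalar(lambda x:abs(proj("top",w(DOCK,(x,0,38)))[0,1]-y),bounds=(120,200),method="bounded");print("plunger",m.x)
E
```

```text
pack in dock [121.7   0.8   0. ] nose 161.7 yaw -0.5 0.6
pack in dock [121.1  -0.5   0. ] nose 161.1 yaw -0.8 1.32
pack in dock [121.5   0.3   0. ] nose 161.5 yaw -0.6 1.41
plunger 164.33381005227812
```

```bash
python3 - <<'E'
from h import *
import cv2
t=read_camera('top')[:,:,::-1]; s=read_camera('side')[:,:,::-1]
t0=cv2.imread("pics/top0.png")
f=lambda im:cv2.resize(im[130:175,250:310],None,fx=6.6,fy=6.6,interpolation=cv2.INTER_CUBIC)
cv2.imwrite("pics/cmp.png",np.hstack([f(t0),f(t)]))
cv2.imwrite("pics/s11.png",s)
# drift check
a=cv2.imread("pics/s10.png");b=cv2.resize(np.ascontiguousarray(s[155:240,245:350]),None,fx=7,fy=7,interpolation=2);print("s10 vs now max diff",cv2.absdiff(a,b).max(),cv2.absdiff(a,b).mean())
E
```

```text
s10 vs now max diff 7 0.9848579431772709
```

View pics/cmp.png

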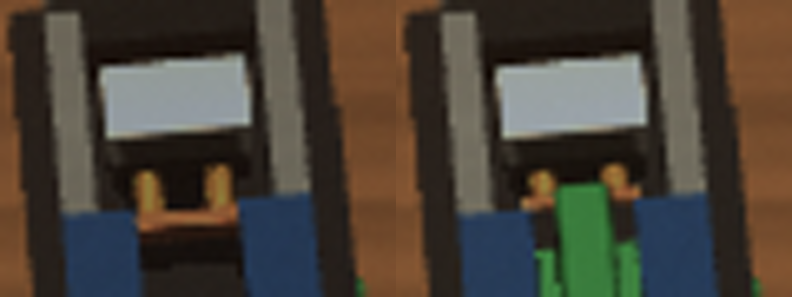

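View pics/s11.png

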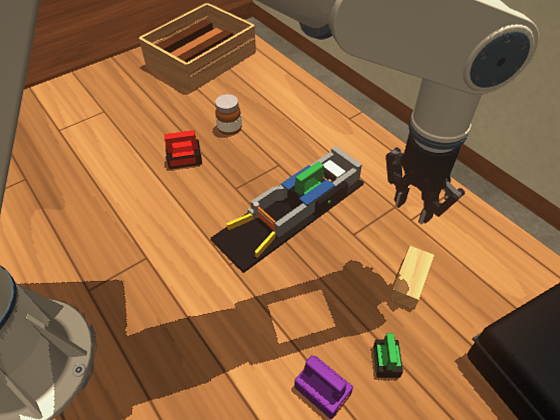

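The contact plate moved from row 222 to row 203 in the enlarged crop, about 6 mm. The flap is shut, nothing drifts, and the red pack, jar and block are unmoved. I'll hand it in.

```bash
python3 -c "
from plant import *
print(close_job())"
```

```text
the job is handed in; nothing more can be done
None
```

The green pack is in the charging dock, pressed fully home and released. The flap is shut behind it, and I handed the job in at about 20 s of the 67 s allowed.

**What I did:** I picked the larger green pack, not the small green or purple look-alikes, and set it on the apron. I slid it copper end first through the flap with about 11 N at most. Then I felt forward in 0.5 to 1 mm steps until the rubber cushion pushed back with 6.6 N. I backed off slightly, let go and moved the arm clear.

**Last checks:**
- **Contact:** the copper plate sits about 6 mm further in than at the start, judging from before and after pictures.
- **Pack position:** the two cameras put it within 1 mm of the centre line, with the nose at dock x about 161.5 mm and less than 1° of yaw.
- **At rest:** two pictures taken one after the other showed no drift, and nothing was touching the gripper.
- **Other objects:** by eye, the red pack, jar and wooden block look to be where they started.

**Small disagreement:** the camera nose position (161 to 162 mm) falls 1 to 3 mm short of both the contact plate position (164 mm) and the expected home position (163 mm). That is within what the cameras can resolve, and the felt cushion and the plate's movement both say the pack is home. The close call reported no verdict.

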